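Weight down two glued repairs

ROBOT

A 6-joint arm with a two-finger parallel gripper is mounted at the origin on the work surface. World frame = base frame: x ahead of the robot, y to its left, z up, the work surface at z = 0. Lengths are in m, angles in rad, forces in N, time in s.
With the tool pointing down it reaches from about 0.25 to 0.775 m from the base axis. Payload 4 kg.
Tool frame: the origin (TCP) lies at the very end of the fingers, on their centre line; the grasp point (between the pads) lies 19 mm behind it; z points along the fingers, y is the line along which they close (so a half turn about z gives the same grasp; the last joint's range is limited). The gripper opens to 85 mm and grips with 20 to 120 N. Pads are 22 mm wide; open, the fingers measure 114 mm over their backs; the gripper's body (76 mm by 85 mm) begins 54 mm behind the grasp point. The pads swing forward as they close: fully open they stand 13 mm farther back than shut.
Start: joints at [-1.447, 0.087, 1.371, -0, 1.684, -0.103], TCP at [0.124, -0.536, 0.231] pointing down, gripper open.
Joint ranges: [-3.1, 3.1], [-0.76, 2.03], [0.27, 2.55], [-1.08, 4.22], [0.17, 2.65], [-2.57, 2.57]. Speed limits (rad/s): [2.79, 2.79, 3.14, 3.14, 3.14, 3.14].

INTERFACE

Orientations are given as a unit quaternion [w, x, y, z].
In Python, from workcell import env gives the robot as it stands. The module is installed in compiled form; this text tells all that it offers.
- The arm moves only by the tool drive_tool, never from a script. Its argument "deltas" is a list of rows, each an object with "slide": the shift along the tool's x, y, z in cm, a list of three; "rot": the turn, a rotation vector about the tool's x, y, z in rad, a list of three. A call has 1 to 20 rows; each row is the pose to reach, as a shift and turn from the pose commanded when the call began, along the tool's axes at that moment; what a row does not reach only later rows make up. A row lasts 1/10 s, in which the tool goes at most 50 mm and 8.59 degrees, less where a joint would pass 70% of its speed; a pose out of reach is approached as far as the arm can. A call with a gripper value outside its range is refused whole. "fingers" is the closure, from 0 (fully open) to 1 (shut), set as the call begins (left out, the last holds). The fingers move at their own pace and stop on an object; "squeeze" is the grip in N (left out, the last holds). Time passes only in rows, so rows that repeat a pose let the fingers close. It gives the time, the measured TCP pose, the force, the opening and the grip force at its end, in the units of the state.
- env.observe(): the state, without advancing time (a new reading comes with each control period).
- env.get_image(name): name is "side" or "top" or "wrist"; returns a dict with "image" (400x640x3 uint8, red, green, blue), "depth" (400x640 float32, m along the optical axis (not along the pixel's ray), 0 where there is no reading), "fx", "fy", "cx", "cy" (pixels), "T" (4x4, takes a point from camera to world coordinates). Camera axes: x right, y up, looking along -z (the intrinsics and any distortion apply to the point x, -y, -z); pixel columns grow to the right and rows downward; lengths in m; the calibration is good to about 2 mm. A picture is of the moment at which its call begins.
- env.finish_job(): hands the job in; it is judged then, once.
The state is a dict: "clock": time; "joint_pos": joint angles; "joint_vel": joint speeds; "joint_efforts": joint torques, N m; "tool_pos": TCP position; "orientation": TCP orientation; "force": force on the tool from outside, world axes, zero at the start; "wrist_torque": the same for the moment, N m; "gripper_width": finger opening in m; "finger_force": force on a finger pad.
Only numpy, scipy, OpenCV 4.12 (cv2) and the standard library are available. Lean on these libraries where they do the work, as an engineer would, in place of code of your own. Each camera call takes 0.05 s, during which the arm holds its last target. There are 200 camera calls.

TASK

Two glued repairs must be put under weights to set. On the wooden panel, lay the batten along the join with its middle at the middle of the join, stand the knobbed weight upright on the middle of the batten, and put the block weight flat on the panel midway between the batten and the raised moulding, centred across the panel's width. On the round plaque, lay the cork pad flat in the middle and stand the plain round weight upright on the middle of the pad; set everything down without dropping or pressing hard on the repairs, and do not shift the two lidded jars.

Things in the scene. Friction and masses are not known exactly. Their poses are not given: they have to be found in the camera images.
- panel: Mid-brown wooden panel, 150 (x) x 100 (y) x 14 mm, fixed, at any yaw. Origin: centre of the underside; z up. A pale moulding strip, 14 mm wide, rises 8 mm above the top along the whole +x edge (x = 61 to 75 mm). The join is a thin black line right across the width (along y) at x = -20 mm. The spot midway between a batten on the join and the moulding is x = 28 mm, y = 0.
- plaque: The round terracotta plaque, 110 mm in diameter, 14 mm thick, flat on top with a black crack line; it does not move. Origin: centre of the underside; z up. Panel and plaque change sides from start to start.
- batten: The batten: plain pale wooden bar, 100 mm long (its x), 30 mm wide (its y), 18 mm high, loose, 40 g. Origin: centre of the underside; z up.
- knob_weight: The knobbed weight: steel, round base 44 mm in diameter and 28 mm high, then a neck 16 mm in diameter up to 36 mm, then a knob 22 mm in diameter from 36 to 54 mm (the top); about 0.34 kg; stands upright, can be held by its knob. Origin: centre of the underside; z up.
- block_weight: The block weight: rectangular steel block, 30 mm (its x) x 50 mm (its y) x 36 mm high, about 0.42 kg. In its place, with its 50 mm side along the panel's y, 18 mm stay free towards batten and moulding: best held by the two end faces 50 mm apart. Origin: centre of the underside; z up.
- pad: The cork pad: square, 54 x 54 mm, 22 mm high, sides along its x and y, loose, 25 g. Origin: centre of the underside; z up.
- round_weight: The plain round weight: smooth steel cylinder, 38 mm in diameter, 55 mm high, standing upright, about 0.48 kg. Origin: centre of the underside; z up.
- squat_jar: Squat glass jar with a black lid, 60 mm in diameter, 45 mm high, standing among the loose things; to be left alone. Origin: centre of the underside; z up.
- small_jar: Small glass jar with a brass lid, 36 mm in diameter, 40 mm high, standing between panel and plaque; to be left alone. Origin: centre of the underside; z up.
Mind the look-alikes: they are no part of the job. Leave any red look-alike of the block_weight alone.

How it is judged:
At the end, for the whole second after the job is handed in: Batten on the join within 10 mm across, 12 mm along, 0.15 rad; knobbed weight upright within 10 mm of batten centre; block flat within 14 mm in x and y of its spot; pad within 10 mm of plaque centre; round weight upright within 10 mm of pad centre; all released, at rest (x of batten in the frame of panel between -0.03 and -0.01 m and y of batten in the frame of panel between -0.012 and 0.012 m and z of batten in the frame of panel between 0.01 and 0.018 m and angle between the x axis of batten and the y axis of panel, either way round below 0.15 rad and angle between each of batten, knob_weight, block_weight, pad, round_weight's own z axis and vertical below 0.1 rad and horizontal distance between knob_weight and batten below 0.01 m and z of knob_weight in the frame of batten between 0.014 and 0.022 m and x of block_weight in the frame of panel between 0.014 and 0.042 m and y of block_weight in the frame of panel between -0.014 and 0.014 m and z of block_weight in the frame of panel between 0.01 and 0.018 m and horizontal distance between pad and plaque below 0.01 m and z of pad in the frame of plaque between 0.01 and 0.018 m and horizontal distance between round_weight and pad below 0.01 m and z of round_weight in the frame of pad between 0.018 and 0.026 m and linear speed of each of batten, knob_weight, block_weight, pad, round_weight below 0.02 m/s); the robot touches nothing.
It fails at once if the panel or the plaque is pressed or hit with more than 80 N (contact force between any of panel, plaque and anything else above 80 N).
It fails at once if one of the two lidded jars is shifted more than 20 mm or tipped over (distance of any of squat_jar, small_jar from where it was at the start of the episode above 0.02 m or angle between any of squat_jar, small_jar's own z axis and vertical above 0.5 rad).
It fails at once if a thing is dropped (falls free of the fingers faster than 0.6 m/s, a drop of about 2 cm) ((linear speed of batten above 0.6 m/s and contact force between the fingers and batten below 0.05 N) or (linear speed of pad above 0.6 m/s and contact force between the fingers and pad below 0.05 N) or (linear speed of knob_weight above 0.6 m/s and contact force between the fingers and knob_weight below 0.05 N) or (linear speed of round_weight above 0.6 m/s and contact force between the fingers and round_weight below 0.05 N) or (linear speed of block_weight above 0.6 m/s and contact force between the fingers and block_weight below 0.05 N)).
It also fails if it takes over 125 s, if anything falls off the work surface, if the arm or the gripper's body presses on something with over 40 N, if the wrist force passes 120 N, or if a joint passes its speed limit or range.

## Working session

There is one attempt and no reset: what is moved stays moved. The work goes in short steps, Python scripts to look and compute and a tool call to move; the robot and the scene stay as the last step left them, time stands still between calls to the robot, and variables do not carry over. Pictures are saved under pics/ and viewed, at most 14 in all, crops included, and the job is handed in when it is done.

Besides the shell and the picture viewer there is one more tool, called after "Emit:" by a JSON object that holds its "fn" and its "kwargs". drive_tool: Moves the arm, as the interface text tells. Its arguments: {"type":"object","properties":{"deltas":{"type":"array","items":{"type":"object","properties":{"slide":{"type":"array","items":{"type":"number"}},"rot":{"type":"array","items":{"type":"number"}}}}},"fingers":{"type":"number"},"squeeze":{"type":"number"}},"required":["deltas"]}

```bash
mkdir -p pics; cat > h.py <<'E'
import numpy as np, cv2
from workcell import env
def grab(n,f):
    d=env.get_image(n); cv2.imwrite('pics/'+f+'.png',d['image'][:,:,::-1]); np.savez('pics/'+f+'.npz',**d); return d
def world(d,u,v,z=None):
    D=float(d['depth'][int(v),int(u)]); r=np.array([(u-d['cx'])/d['fx'],-(v-d['cy'])/d['fy'],-1.])
    T=d['T']
    if z is not None:
        R=T[:3,:3]@r; D=(z-T[2,3])/R[2]
    return (T@np.r_[r*D,1])[:3]
E
python3 - <<'E'
from h import *
d=grab('top','top0'); s=grab('side','side0')
print(d['T'],d['fx'],d['cx'],d['cy'],[k for k in d]); print(env.observe())
E
```

```text
[[-0.01725235  0.98489093 -0.17231427  0.30912754]
 [-0.99966415 -0.01365793  0.02202362  0.04043538]
 [ 0.01933741  0.17263636  0.98479579  1.22430731]
 [ 0.          0.          0.          1.        ]] 498.32123714729374 319.1780429217464 200.88389223099017 ['image', 'depth', 'fx', 'fy', 'cx', 'cy', 'T']
{'clock': 0.1, 'joint_pos': array([-1.44708985e+00,  8.78993076e-02,  1.37212883e+00, -2.14789511e-05,
        1.68361121e+00, -1.03125765e-01]), 'joint_vel': array([-0.00150622, -0.00171757, -0.00427651, -0.00087453, -0.00203463,
       -0.00045519]), 'joint_efforts': array([ 1.59167190e-03, -3.53016257e+01, -3.14217961e+01, -2.40185673e-04,
        7.95759202e-03, -6.36699909e-06]), 'tool_pos': array([ 0.12360866, -0.53545945,  0.23023319]), 'orientation': array([-1.02318299e-03,  9.93574898e-01,  1.13171879e-01, -2.12022928e-05]), 'force': array([-0.43263953, -1.07576778,  0.29992524]), 'wrist_torque': array([-0.01072455, -0.0261105 ,  0.04586881]), 'finger_force': 0.0, 'gripper_width': 0.08528218884225733}
```

View pics/top0.png

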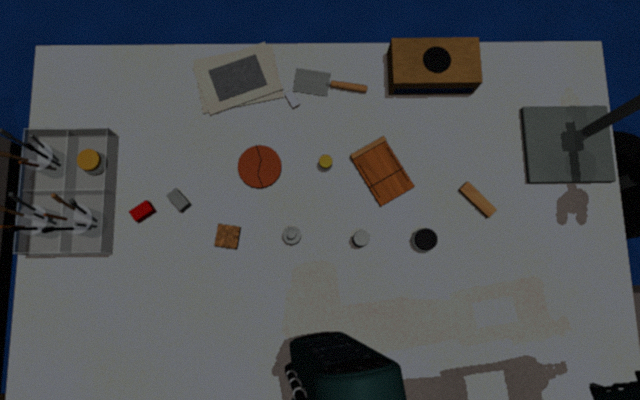

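View pics/side0.png

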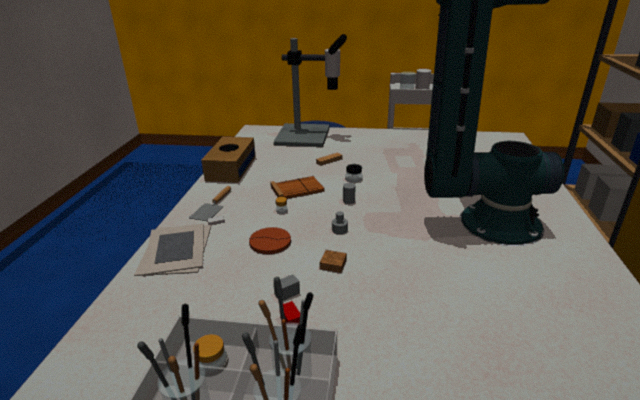

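Top view candidates: panel (382,172), plaque (260,167), batten (477,199), knob weight (291,236), plain round weight (360,239), squat jar (425,240), small jar (325,162), pad (228,237). The grey block is at (179,200), with its red look-alike at (143,211). I'll segment by height and check in a crop.

```bash
python3 - <<'E'
from h import *
d=dict(np.load('pics/top0.npz')); D=d['depth']
v,u=np.mgrid[:400,:640]; 
P=np.stack([(u-d['cx'])/d['fx']*D,-(v-d['cy'])/d['fy']*D,-D,np.ones_like(D)],-1)@d['T'].T
X,Y,Z=P[...,0],P[...,1],P[...,2]
m=((Z>.008)&(D>0)).astype(np.uint8); m[:120]=0; m[270:]=0; m[:,:120]=0; m[:,515:]=0
n,L,s,c=cv2.connectedComponentsWithStats(m)
for i in range(1,n):
    if s[i,4]<40: continue
    k=L==i; zt=np.percentile(Z[k],80); kk=k&(Z>zt-.007)
    r=cv2.minAreaRect(np.stack([X[kk],Y[kk]],-1).astype(np.float32)*1000)
    print(c[i].round(),s[i,4],'top %.3f'%zt,'mean',X[kk].mean().round(4),Y[kk].mean().round(4),np.round(r[0]),np.round(r[1]),round(r[2],1))
im=cv2.convertScaleAbs(d['image'][125:260,120:520,::-1],alpha=1.6)
cv2.imwrite('pics/c0.png',cv2.resize(im,None,fx=2,fy=2,interpolation=cv2.INTER_CUBIC))
E
```

```text
[382. 170.] 2347 top 0.016 mean 0.5967 -0.1447 [ 597. -145.] [150. 101.] 29.1
[259. 166.] 1464 top 0.015 mean 0.612 0.1607 [612. 161.] [109. 108.] 3.6
[326. 162.] 189 top 0.041 mean 0.6167 -0.0034 [617.  -3.] [32. 32.] 20.6
[478. 199.] 523 top 0.020 mean 0.5204 -0.3799 [ 521. -380.] [99. 32.] 43.4
[179. 199.] 304 top 0.036 mean 0.5275 0.3553 [528. 355.] [50. 30.] 41.8
[142. 211.] 344 top 0.036 mean 0.5014 0.4422 [502. 443.] [32. 51.] 33.8
[227. 236.] 523 top 0.023 mean 0.4381 0.2373 [438. 238.] [55. 54.] 80.4
[292. 235.] 263 top 0.052 mean 0.4376 0.0816 [437.  82.] [19. 22.] 88.5
[424. 239.] 508 top 0.046 mean 0.4214 -0.2395 [ 422. -240.] [51. 53.] 24.9
[361. 238.] 234 top 0.056 mean 0.4252 -0.0836 [425. -84.] [36. 36.] 84.7
```

View pics/c0.png

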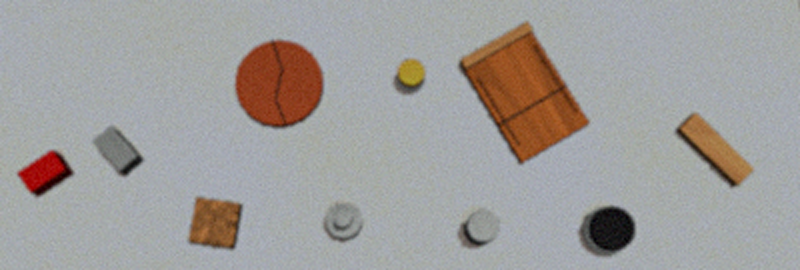

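```bash
cat >> h.py <<'E'
from scipy.spatial.transform import Rotation as Ro
def plan(*T):
    s=env.observe(); q=s['orientation']; R=Ro.from_quat([q[1],q[2],q[3],q[0]]).as_matrix()
    print('t',round(s['clock'],1),'tcp',s['tool_pos'].round(4),'phi',round(np.degrees(np.arctan2(R[1,1],R[0,1])),1),'w',round(s['gripper_width'],4),'tilt z',R[:,2].round(3))
    for x,y,z,ph in T:
        f=np.radians(ph); G=np.array([[-np.sin(f),np.cos(f),0],[np.cos(f),np.sin(f),0],[0,0,-1]])
        print((R.T@(np.array([x,y,z])-s['tool_pos'])*100).round(1),Ro.from_matrix(R.T@G).as_rotvec().round(2))
def height(d):
    D=d['depth']; v,u=np.mgrid[:400,:640]
    return (np.stack([(u-d['cx'])/d['fx']*D,-(v-d['cy'])/d['fy']*D,-D,np.ones_like(D)],-1)@d['T'].T)[...,:3]
def blob(d,x,y,z0,z1,r=.08):
    "top face between heights z0,z1 within r of x,y"
    P=height(d); k=(d['depth']>0)&(P[...,2]>z0)&(P[...,2]<z1)&(np.hypot(P[...,0]-x,P[...,1]-y)<r)
    if k.sum()<30: print('few',k.sum()); return
    v,u=np.nonzero(k); b=cv2.minAreaRect(P[k][:,:2].astype(np.float32)*1000)
    print(k.sum(),'px',u.min(),u.max(),v.min(),v.max(),'mean',P[k].mean(0).round(4),np.round(b[0],1),np.round(b[1],1),round(b[2],1))
E
python3 - <<'E'
from h import *
plan((.521,-.38,.16,-46.6))
E
```

```text
t 0.1 tcp [ 0.1236 -0.5355  0.2302] phi -77.0 w 0.0853 tilt z [-0.     0.002 -1.   ]
[42.2 -6.2  7. ] [-0.   -0.   -0.53]
```

Emit:
{"fn": "drive_tool", "kwargs": {"deltas": [{"slide": [3,-0.5,0.5],"rot": [0,0,-0.04]},{"slide": [7,-1,1.2],"rot": [0,0,-0.09]},{"slide": [11,-1.6,1.8],"rot": [0,0,-0.14]},{"slide": [15,-2.2,2.5],"rot": [0,0,-0.19]},{"slide": [19,-2.8,3.2],"rot": [0,0,-0.24]},{"slide": [23,-3.4,3.8],"rot": [0,0,-0.29]},{"slide": [27,-4,4.5],"rot": [0,0,-0.34]},{"slide": [31,-4.6,5.2],"rot": [0,0,-0.39]},{"slide": [35,-5.2,5.8],"rot": [0,0,-0.44]},{"slide": [39,-5.8,6.5],"rot": [0,0,-0.49]},{"slide": [42.2,-6.2,7],"rot": [0,0,-0.53]},{"slide": [42.2,-6.2,7],"rot": [0,0,-0.53]},{"slide": [42.2,-6.2,7],"rot": [0,0,-0.53]},{"slide": [42.2,-6.2,7],"rot": [0,0,-0.53]}], "fingers": 0, "squeeze": 60}}

```text
clock: 1.5
tool_pos: [0.52, -0.3811, 0.1612]
orientation: [-0.0, 0.929, 0.369, -0.0]
force: [-0.4, 0.1, -0.7]
gripper_width: 0.0854
finger_force: 0.0
```

```bash
python3 - <<'E'
from h import *
d=grab('wrist','w1')
blob(d,.521,-.38,.012,.026); print(d['T'][:3,3])
plan((.521,-.38,.004,-46.6))
E
```

```text
2987 px 304 335 139 237 mean [ 0.5228 -0.3778  0.019 ] [ 520.8 -379.5] [99.4 30. ] 43.0
[ 0.5690204  -0.33651942  0.30485323]
t 1.6 tcp [ 0.5199 -0.3814  0.1616] phi -46.7 w 0.0855 tilt z [-0.    -0.001 -1.   ]
[ 0.2 -0.  15.8] [ 0.  0. -0.]
```

View pics/w1.png

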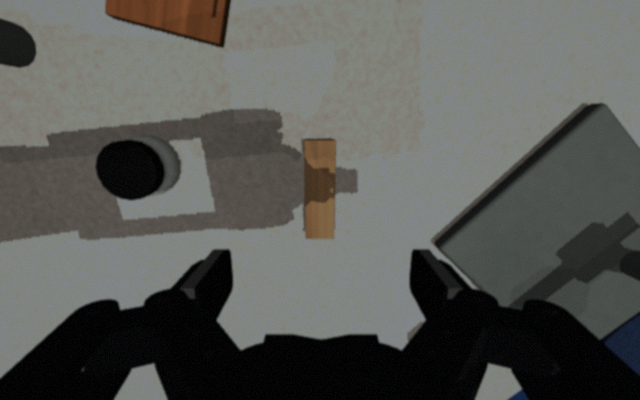

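The wrist view shows the batten at (320,188), centred between the fingers, and it matches the top camera fix. I'll go down and grip it.

Emit:
{"fn": "drive_tool", "kwargs": {"deltas": [{"slide": [0.1,0,3]},{"slide": [0.2,0,6.5]},{"slide": [0.2,0,10]},{"slide": [0.2,0,12.5]},{"slide": [0.2,0,14.3]},{"slide": [0.2,0,15.3]},{"slide": [0.2,0,15.8]},{"slide": [0.2,0,15.8]},{"slide": [0.2,0,15.8]}]}}

```text
schema error: expected keys slide, rot
```

Emit:
{"fn": "drive_tool", "kwargs": {"deltas": [{"slide": [0,0,0]},{"slide": [0,0,0]},{"slide": [0,0,0]},{"slide": [0,0,0]},{"slide": [0,0,0]},{"slide": [0,0,0]},{"slide": [0,0,0]},{"slide": [0,0,0]},{"slide": [0,0,0]},{"slide": [0,0,0]}], "fingers": 1, "squeeze": 40}}

```text
schema error: expected keys slide, rot
```

```bash
python3 - <<'E'
from h import *
c,s=np.cos(np.radians(29.1)),np.sin(np.radians(29.1))
j=(.597-.02*c,-.145-.02*s); b=(.597+.028*c,-.145+.028*s); print(j,b)
plan((.521,-.38,.1,-46.6),(*j,.1,29.1),(*j,.02,29.1))
E
```

```text
(np.float64(0.5795245555392907), np.float64(-0.1547267076084698)) (np.float64(0.621465622244993), np.float64(-0.13138260934814225))
t 1.6 tcp [ 0.5199 -0.3814  0.1616] phi -46.7 w 0.0855 tilt z [-0.    -0.001 -1.   ]
[ 0.2 -0.   6.2] [ 0.  0. -0.]
[ 19.9 -12.4   6.1] [-0.    0.   -1.32]
[ 19.9 -12.4  14.1] [-0.    0.   -1.32]
```

Both keys are needed in each row.

Emit:
{"fn": "drive_tool", "kwargs": {"deltas": [{"slide": [0.1,0,3],"rot": [0,0,0]},{"slide": [0.2,0,6.5],"rot": [0,0,0]},{"slide": [0.2,0,10],"rot": [0,0,0]},{"slide": [0.2,0,12.5],"rot": [0,0,0]},{"slide": [0.2,0,14.3],"rot": [0,0,0]},{"slide": [0.2,0,15.3],"rot": [0,0,0]},{"slide": [0.2,0,15.8],"rot": [0,0,0]},{"slide": [0.2,0,15.8],"rot": [0,0,0]},{"slide": [0.2,0,15.8],"rot": [0,0,0]}]}}

```text
clock: 2.45
tool_pos: [0.5229, -0.3801, 0.0049]
orientation: [0.001, 0.929, 0.369, 0.001]
force: [1.0, -0.0, -0.7]
gripper_width: 0.0856
finger_force: 0.0
```

Emit:
{"fn": "drive_tool", "kwargs": {"deltas": [{"slide": [0,0,0],"rot": [0,0,0]},{"slide": [0,0,0],"rot": [0,0,0]},{"slide": [0,0,0],"rot": [0,0,0]},{"slide": [0,0,0],"rot": [0,0,0]},{"slide": [0,0,0],"rot": [0,0,0]},{"slide": [0,0,0],"rot": [0,0,0]},{"slide": [0,0,0],"rot": [0,0,0]},{"slide": [0,0,0],"rot": [0,0,0]},{"slide": [0,0,0],"rot": [0,0,0]},{"slide": [0,0,0],"rot": [0,0,0]}], "fingers": 1, "squeeze": 40}}

```text
clock: 3.45
tool_pos: [0.5227, -0.3795, 0.0038]
orientation: [0.0, 0.929, 0.369, 0.0]
force: [1.0, 0.8, 3.7]
gripper_width: 0.0287
finger_force: 40.6
```

```bash
python3 - <<'E'
from h import *
j=(.5795,-.1547)
plan((.521,-.38,.1,-46.6),(*j,.1,29.1),(*j,.02,29.1))
E
```

```text
t 3.5 tcp [ 0.5227 -0.3795  0.0038] phi -46.6 w 0.0287 tilt z [ 0.001 -0.001 -1.   ]
[-0.2 -0.1 -9.6] [ 0. -0. -0.]
[ 19.6 -12.4  -9.6] [ 0.    0.   -1.32]
[ 19.6 -12.4  -1.6] [ 0.    0.   -1.32]
```

Emit:
{"fn": "drive_tool", "kwargs": {"deltas": [{"slide": [0,0,-1],"rot": [0,0,0]},{"slide": [0,0,-3],"rot": [0,0,0]},{"slide": [0,0,-6],"rot": [0,0,0]},{"slide": [1,-0.6,-9],"rot": [0,0,-0.08]},{"slide": [3,-1.8,-9.6],"rot": [0,0,-0.2]},{"slide": [5,-3.1,-9.6],"rot": [0,0,-0.33]},{"slide": [7,-4.4,-9.6],"rot": [0,0,-0.46]},{"slide": [9,-5.7,-9.6],"rot": [0,0,-0.6]},{"slide": [11,-7,-9.6],"rot": [0,0,-0.73]},{"slide": [13,-8.2,-9.6],"rot": [0,0,-0.86]},{"slide": [15,-9.5,-9.6],"rot": [0,0,-1.0]},{"slide": [17,-10.7,-9.6],"rot": [0,0,-1.13]},{"slide": [18.5,-11.7,-9.6],"rot": [0,0,-1.24]},{"slide": [19.6,-12.4,-9.6],"rot": [0,0,-1.32]},{"slide": [19.6,-12.4,-9.6],"rot": [0,0,-1.32]},{"slide": [19.6,-12.4,-9.6],"rot": [0,0,-1.32]},{"slide": [19.6,-12.4,-9.6],"rot": [0,0,-1.32]}]}}

```text
clock: 5.15
tool_pos: [0.5794, -0.1553, 0.0991]
orientation: [-0.0, 0.508, 0.861, -0.0]
force: [1.2, -0.1, 0.2]
gripper_width: 0.0292
finger_force: 40.1
```

```bash
python3 - <<'E'
from h import *
d=grab('wrist','w2'); blob(d,.59,-.15,.010,.028,.13)
plan((.5788,-.1535,.024,29.1),(.5788,-.1535,.0185,29.1))
E
```

```text
15272 px 249 450 142 266 mean [ 0.6028 -0.1296  0.0161] [ 596.3 -144.3] [150.   99.6] 29.4
t 5.2 tcp [ 0.5794 -0.1554  0.0992] phi 28.9 w 0.0291 tilt z [-0.001 -0.    -1.   ]
[0.2 0.  7.5] [-0. -0. -0.]
[0.2 0.  8.1] [-0. -0. -0.]
```

View pics/w2.png

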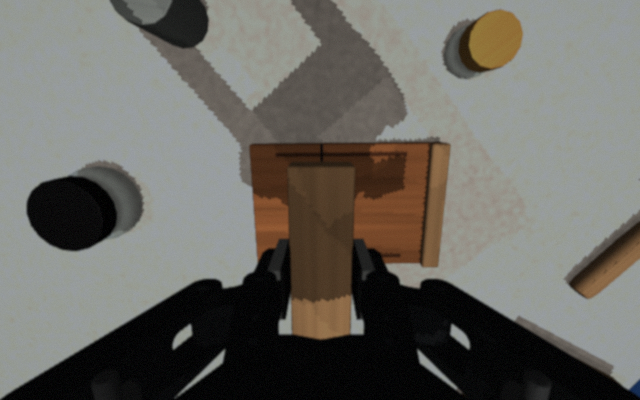

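The held batten sits over the join line (322,152) and is square to the panel. The panel centre is reconfirmed at (0.596,-0.144), yaw 29.4°. I'll set it down.

Emit:
{"fn": "drive_tool", "kwargs": {"deltas": [{"slide": [0.1,0,2],"rot": [0,0,0]},{"slide": [0.2,0,4],"rot": [0,0,0]},{"slide": [0.2,0,6],"rot": [0,0,0]},{"slide": [0.2,0,7],"rot": [0,0,0]},{"slide": [0.2,0,7.6],"rot": [0,0,0]},{"slide": [0.2,0,7.8],"rot": [0,0,0]},{"slide": [0.2,0,8.0],"rot": [0,0,0]},{"slide": [0.2,0,8.1],"rot": [0,0,0]},{"slide": [0.2,0,8.1],"rot": [0,0,0]},{"slide": [0.2,0,8.1],"rot": [0,0,0]}]}}

```text
clock: 6.2
tool_pos: [0.5791, -0.1529, 0.0189]
orientation: [0.001, 0.508, 0.862, 0.0]
force: [1.1, -0.3, 0.3]
gripper_width: 0.029
finger_force: 40.1
```

Emit:
{"fn": "drive_tool", "kwargs": {"deltas": [{"slide": [0,0,0],"rot": [0,0,0]},{"slide": [0,0,0],"rot": [0,0,0]},{"slide": [0,0,0],"rot": [0,0,0]},{"slide": [0,0,0],"rot": [0,0,0]},{"slide": [0,0,0],"rot": [0,0,0]},{"slide": [0,0,-1],"rot": [0,0,0]},{"slide": [0,0,-4],"rot": [0,0,0]},{"slide": [0,0,-8],"rot": [0,0,0]},{"slide": [0,0,-12],"rot": [0,0,0]},{"slide": [0,0,-12],"rot": [0,0,0]},{"slide": [0,0,-12],"rot": [0,0,0]}], "fingers": 0.3}}

```text
clock: 7.3
tool_pos: [0.5798, -0.1531, 0.1409]
orientation: [0.002, 0.508, 0.862, 0.0]
force: [-0.6, 0.1, -0.7]
gripper_width: 0.0597
finger_force: 0.0
```

```bash
python3 - <<'E'
from h import *
d=grab('wrist','w3'); blob(d,.58,-.155,.0275,.040,.08)
blob(d,.59,-.15,.010,.028,.13)
plan((.527,.3555,.15,41.8),(.527,.3555,.008,41.8))
E
```

```text
3739 px 302 337 144 253 mean [ 0.5783 -0.1524  0.033 ] [ 579.6 -154.8] [30.  99.2] 29.0
13372 px 258 427 141 247 mean [ 0.6003 -0.1385  0.0159] [ 596.3 -144.5] [150.2 100.1] 29.4
t 7.3 tcp [ 0.5786 -0.1527  0.1386] phi 29.0 w 0.0598 tilt z [ 0. -0. -1.]
[47.  20.1 -1.1] [ 0.    0.   -0.22]
[47.  20.1 13.1] [ 0.    0.   -0.22]
```

Batten is within 1 mm of its place. Next is the block, grey (not red), at (0.5275, 0.355).

Emit:
{"fn": "drive_tool", "kwargs": {"deltas": [{"slide": [2,0.9,-1],"rot": [0,0,-0.01]},{"slide": [5,2.1,-1],"rot": [0,0,-0.02]},{"slide": [9,3.8,-1],"rot": [0,0,-0.04]},{"slide": [13,5.5,-1],"rot": [0,0,-0.06]},{"slide": [17,7.2,-1],"rot": [0,0,-0.08]},{"slide": [21,9,-1],"rot": [0,0,-0.1]},{"slide": [25,10.7,-1],"rot": [0,0,-0.12]},{"slide": [29,12.4,-1],"rot": [0,0,-0.14]},{"slide": [33,14.1,-1],"rot": [0,0,-0.16]},{"slide": [37,15.8,-1],"rot": [0,0,-0.18]},{"slide": [41,17.5,-1],"rot": [0,0,-0.2]},{"slide": [44,18.8,-1],"rot": [0,0,-0.21]},{"slide": [46,19.7,-1],"rot": [0,0,-0.22]},{"slide": [47,20.1,-1],"rot": [0,0,-0.22]},{"slide": [47,20.1,-1],"rot": [0,0,-0.22]},{"slide": [47,20.1,-1],"rot": [0,0,-0.22]}], "fingers": 0}}

```text
clock: 8.95
tool_pos: [0.5266, 0.3546, 0.1472]
orientation: [-0.0, 0.41, 0.912, -0.001]
force: [-0.7, -0.2, -0.2]
gripper_width: 0.0853
finger_force: 0.0
```

```bash
python3 - <<'E'
from h import *
d=grab('wrist','w4'); blob(d,.5275,.3555,.030,.043,.05)
plan((.5275,.3555,.012,41.8))
E
```

```text
1889 px 296 353 181 214 mean [0.5272 0.3577 0.0367] [527.7 357.2] [50.1 29.7] 41.6
t 9.0 tcp [0.5269 0.3543 0.1476] phi 41.5 w 0.0854 tilt z [-0.001 -0.001 -1.   ]
[ 0.1  0.1 13.6] [-0.  0. -0.]
```

View pics/w4.png

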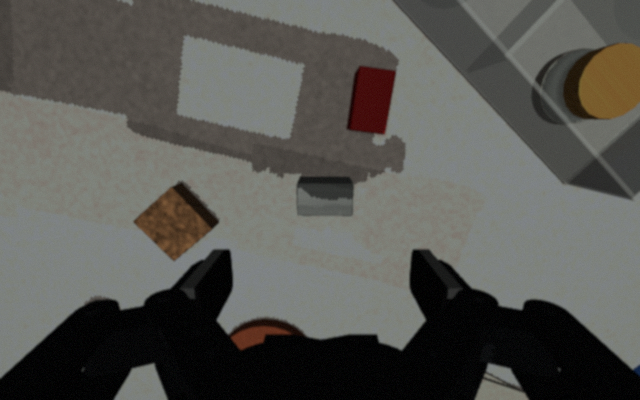

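Grey block at (325,196) is centred between the fingers; the red look-alike at (372,100) is clear.

Emit:
{"fn": "drive_tool", "kwargs": {"deltas": [{"slide": [0.1,0.1,3],"rot": [0,0,0]},{"slide": [0.2,0.2,6.5],"rot": [0,0,0]},{"slide": [0.2,0.2,9.5],"rot": [0,0,0]},{"slide": [0.2,0.2,12],"rot": [0,0,0]},{"slide": [0.2,0.2,13.5],"rot": [0,0,0]},{"slide": [0.2,0.2,14.1],"rot": [0,0,0]},{"slide": [0.2,0.2,14.1],"rot": [0,0,0]},{"slide": [0.2,0.2,14.1],"rot": [0,0,0]}]}}

```text
clock: 9.8
tool_pos: [0.5281, 0.3588, 0.009]
orientation: [0.001, 0.41, 0.912, 0.001]
force: [-0.0, 0.4, -0.5]
gripper_width: 0.0856
finger_force: 0.0
```

Emit:
{"fn": "drive_tool", "kwargs": {"deltas": [{"slide": [0,0,0],"rot": [0,0,0]},{"slide": [0,0,0],"rot": [0,0,0]},{"slide": [0,0,0],"rot": [0,0,0]},{"slide": [0,0,0],"rot": [0,0,0]},{"slide": [0,0,0],"rot": [0,0,0]},{"slide": [0,0,0],"rot": [0,0,0]},{"slide": [0,0,0],"rot": [0,0,0]},{"slide": [0,0,0],"rot": [0,0,0]}], "fingers": 1, "squeeze": 80}}

```text
clock: 10.6
tool_pos: [0.5278, 0.3591, 0.0088]
orientation: [0.001, 0.41, 0.912, 0.001]
force: [0.1, 0.3, 5.3]
gripper_width: 0.0484
finger_force: 86.5
```

```bash
python3 - <<'E'
from h import *
b=(.5963+.028*.873,-.1444+.028*.488)
print(b); plan((*b,.13,-60.8))
E
```

```text
(0.6207440000000001, -0.130736)
t 10.6 tcp [0.5278 0.3591 0.0088] phi 41.6 w 0.0484 tilt z [ 0.002  0.001 -1.   ]
[-42.8 -25.5 -12.2] [ 0.   -0.    1.79]
```

Emit:
{"fn": "drive_tool", "kwargs": {"deltas": [{"slide": [0,0,-1],"rot": [0,0,0]},{"slide": [0,0,-4],"rot": [0,0,0]},{"slide": [0,0,-8],"rot": [0,0,0]},{"slide": [-1.5,-0.9,-11.5],"rot": [0,0,0.06]},{"slide": [-4.5,-2.7,-12.2],"rot": [0,0,0.19]},{"slide": [-8,-4.8,-12.2],"rot": [0,0,0.33]},{"slide": [-11.5,-6.9,-12.2],"rot": [0,0,0.47]},{"slide": [-15,-9,-12.2],"rot": [0,0,0.61]},{"slide": [-18.5,-11.1,-12.2],"rot": [0,0,0.75]},{"slide": [-22,-13.1,-12.2],"rot": [0,0,0.89]},{"slide": [-25.5,-15.2,-12.2],"rot": [0,0,1.03]},{"slide": [-29,-17.3,-12.2],"rot": [0,0,1.17]},{"slide": [-32.5,-19.4,-12.2],"rot": [0,0,1.31]},{"slide": [-36,-21.5,-12.2],"rot": [0,0,1.45]},{"slide": [-39,-23.2,-12.2],"rot": [0,0,1.59]},{"slide": [-41.5,-24.7,-12.2],"rot": [0,0,1.71]},{"slide": [-42.8,-25.5,-12.2],"rot": [0,0,1.79]},{"slide": [-42.8,-25.5,-12.2],"rot": [0,0,1.79]},{"slide": [-42.8,-25.5,-12.2],"rot": [0,0,1.79]},{"slide": [-42.8,-25.5,-12.2],"rot": [0,0,1.79]}]}}

```text
clock: 12.6
tool_pos: [0.6198, -0.1294, 0.1286]
orientation: [-0.001, 0.968, 0.252, -0.001]
force: [0.6, -0.7, -5.2]
gripper_width: 0.0487
finger_force: 85.4
```

```bash
python3 - <<'E'
from h import *
d=grab('wrist','w5'); print(env.observe()['finger_force'])
plan((.6207,-.1307,.0235,-60.8))
E
```

```text
85.36872267723083
t 12.7 tcp [ 0.62   -0.1294  0.1288] phi -60.8 w 0.0487 tilt z [-0.001  0.001 -1.   ]
[ 0.   0.2 10.5] [-0.  0. -0.]
```

View pics/w5.png

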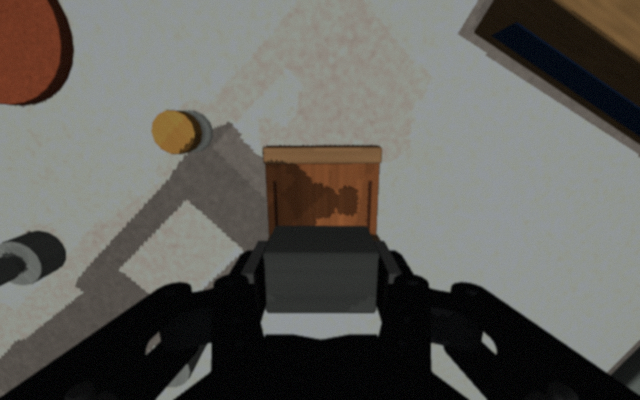

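The block is held level at (320,268), square over the panel (axis at column 323), with the moulding ahead at row 154. Lowering it.

Emit:
{"fn": "drive_tool", "kwargs": {"deltas": [{"slide": [0,0.1,2],"rot": [0,0,0]},{"slide": [0,0.2,5],"rot": [0,0,0]},{"slide": [0,0.2,7.5],"rot": [0,0,0]},{"slide": [0,0.2,9],"rot": [0,0,0]},{"slide": [0,0.2,9.7],"rot": [0,0,0]},{"slide": [0,0.2,10.1],"rot": [0,0,0]},{"slide": [0,0.2,10.3],"rot": [0,0,0]},{"slide": [0,0.2,10.4],"rot": [0,0,0]},{"slide": [0,0.2,10.5],"rot": [0,0,0]},{"slide": [0,0.2,10.5],"rot": [0,0,0]},{"slide": [0,0.2,10.5],"rot": [0,0,0]}]}}

```text
clock: 13.75
tool_pos: [0.6216, -0.1327, 0.0248]
orientation: [0.0, 0.968, 0.251, 0.0]
force: [0.1, 0.1, -3.9]
gripper_width: 0.0483
finger_force: 85.4
```

Emit:
{"fn": "drive_tool", "kwargs": {"deltas": [{"slide": [0,0,0.1],"rot": [0,0,0]},{"slide": [0,0,0.2],"rot": [0,0,0]},{"slide": [0,0,0.2],"rot": [0,0,0]}]}}

```text
clock: 14.05
tool_pos: [0.6216, -0.1326, 0.0228]
orientation: [0.0, 0.968, 0.251, 0.0]
force: [-1.1, 0.7, -1.8]
gripper_width: 0.049
finger_force: 85.6
```

Just touching. Release and retreat.

Emit:
{"fn": "drive_tool", "kwargs": {"deltas": [{"slide": [0,0,0],"rot": [0,0,0]},{"slide": [0,0,0],"rot": [0,0,0]},{"slide": [0,0,0],"rot": [0,0,0]},{"slide": [0,0,0],"rot": [0,0,0]},{"slide": [0,0,-1],"rot": [0,0,0]},{"slide": [0,0,-4],"rot": [0,0,0]},{"slide": [0,0,-8],"rot": [0,0,0]},{"slide": [0,0,-12],"rot": [0,0,0]},{"slide": [0,0,-14],"rot": [0,0,0]},{"slide": [0,0,-14],"rot": [0,0,0]},{"slide": [0,0,-14],"rot": [0,0,0]}], "fingers": 0.15}}

```text
clock: 15.15
tool_pos: [0.6215, -0.1326, 0.1629]
orientation: [0.0, 0.968, 0.251, 0.0]
force: [0.3, 0.7, 0.0]
gripper_width: 0.0722
finger_force: 0.0
```

```bash
python3 - <<'E'
from h import *
d=grab('wrist','w6'); blob(d,.621,-.131,.044,.056,.05)
plan((.4375,.082,.16,-60.8))
E
```

```text
1855 px 293 348 184 217 mean [ 0.6221 -0.1336  0.0508] [ 621.4 -134. ] [30.7 49.9] 27.9
t 15.2 tcp [ 0.6207 -0.1323  0.1612] phi -61.0 w 0.0728 tilt z [-0.002  0.    -1.   ]
[ -5.6 -27.6   0.2] [-0.  0. -0.]
```

Emit:
{"fn": "drive_tool", "kwargs": {"deltas": [{"slide": [-0.4,-2,0],"rot": [0,0,0]},{"slide": [-1.2,-6,0],"rot": [0,0,0]},{"slide": [-2,-10,0],"rot": [0,0,0]},{"slide": [-2.8,-14,0],"rot": [0,0,0]},{"slide": [-3.7,-18,0],"rot": [0,0,0]},{"slide": [-4.5,-22,0],"rot": [0,0,0]},{"slide": [-5.2,-25.5,0],"rot": [0,0,0]},{"slide": [-5.6,-27.6,0],"rot": [0,0,0]},{"slide": [-5.6,-27.6,0],"rot": [0,0,0]},{"slide": [-5.6,-27.6,0],"rot": [0,0,0]}], "fingers": 0.2}}

```text
clock: 16.2
tool_pos: [0.4378, 0.0815, 0.1609]
orientation: [0.0, 0.968, 0.251, -0.001]
force: [0.4, 0.3, -0.3]
gripper_width: 0.0681
finger_force: 0.0
```

```bash
python3 - <<'E'
from h import *
d=grab('wrist','w7'); blob(d,.4375,.082,.046,.060,.05); blob(d,.4375,.082,.022,.034,.05)
plan((.4375,.082,.032,-60.8))
E
```

```text
515 px 306 330 187 212 mean [0.4389 0.0831 0.0546] [438.2  83.1] [21.1 21. ] 28.4
1059 px 296 341 170 215 mean [0.4415 0.0844 0.0289] [438.2  82.8] [42.8 43. ] 83.5
t 16.2 tcp [0.4383 0.0811 0.1611] phi -61.0 w 0.0683 tilt z [-0.002 -0.001 -1.   ]
[-0.  -0.1 12.9] [-0.  0. -0.]
```

View pics/w7.png

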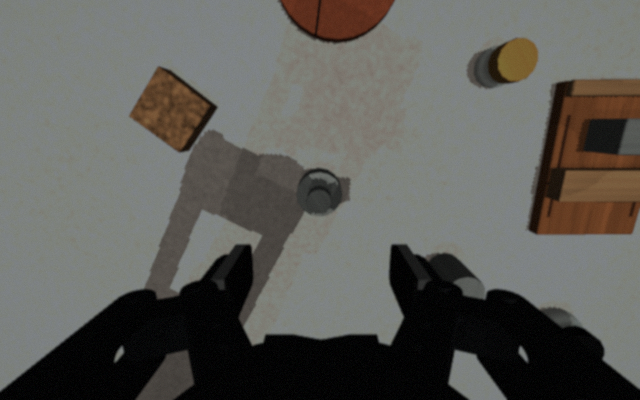

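Knob weight at (319,193), centred between fingers.

Emit:
{"fn": "drive_tool", "kwargs": {"deltas": [{"slide": [0.1,-0.1,3],"rot": [0,0,0]},{"slide": [0.1,-0.2,6.5],"rot": [0,0,0]},{"slide": [0.1,-0.2,9.5],"rot": [0,0,0]},{"slide": [0.1,-0.2,11.5],"rot": [0,0,0]},{"slide": [0.1,-0.2,12.6],"rot": [0,0,0]},{"slide": [0.1,-0.2,12.9],"rot": [0,0,0]},{"slide": [0.1,-0.2,12.9],"rot": [0,0,0]},{"slide": [0.1,-0.2,12.9],"rot": [0,0,0]}]}}

```text
clock: 17.05
tool_pos: [0.4396, 0.0837, 0.0345]
orientation: [0.0, 0.968, 0.251, 0.001]
force: [0.6, 0.0, 0.5]
gripper_width: 0.0681
finger_force: 0.0
```

Emit:
{"fn": "drive_tool", "kwargs": {"deltas": [{"slide": [0,0,0],"rot": [0,0,0]},{"slide": [0,0,0],"rot": [0,0,0]},{"slide": [0,0,0],"rot": [0,0,0]},{"slide": [0,0,0],"rot": [0,0,0]},{"slide": [0,0,0],"rot": [0,0,0]},{"slide": [0,0,0],"rot": [0,0,0]},{"slide": [0,0,0],"rot": [0,0,0]},{"slide": [0,0,0],"rot": [0,0,0]}], "fingers": 1, "squeeze": 80}}

```text
clock: 17.85
tool_pos: [0.4387, 0.084, 0.0341]
orientation: [0.0, 0.968, 0.251, 0.001]
force: [-2.0, 0.7, 5.6]
gripper_width: 0.0181
finger_force: 78.1
```

```bash
python3 - <<'E'
from h import *
plan((.5796,-.1548,.17,-60.8))
E
```

```text
t 17.9 tcp [0.4387 0.084  0.0341] phi -61.0 w 0.0181 tilt z [ 0.001  0.    -1.   ]
[  0.7  27.7 -13.6] [ 0. -0. -0.]
```

Emit:
{"fn": "drive_tool", "kwargs": {"deltas": [{"slide": [0,0,-0.3],"rot": [0,0,0]},{"slide": [0,0,-0.8],"rot": [0,0,0]},{"slide": [0,0,-1.5],"rot": [0,0,0]},{"slide": [0,0,-2],"rot": [0,0,0]},{"slide": [0,0,-2],"rot": [0,0,0]},{"slide": [0,0,-2],"rot": [0,0,0]}]}}

```text
clock: 18.45
tool_pos: [0.4384, 0.0838, 0.0534]
orientation: [0.0, 0.968, 0.251, 0.0]
force: [-0.7, 0.0, -2.1]
gripper_width: 0.0182
finger_force: 78.2
```

```bash
python3 - <<'E'
from h import *
d=grab('side','s8')
cv2.imwrite('pics/s8c.png',cv2.resize(cv2.convertScaleAbs(d['image'][130:260,270:430,::-1],alpha=1.7),None,fx=4,fy=4,interpolation=cv2.INTER_CUBIC))
plan((.5796,-.1548,.17,-60.8))
E
```

```text
t 18.5 tcp [0.4382 0.0838 0.0532] phi -61.0 w 0.018 tilt z [-0. -0. -1.]
[  0.8  27.7 -11.7] [ 0.  0. -0.]
```

View pics/s8c.png

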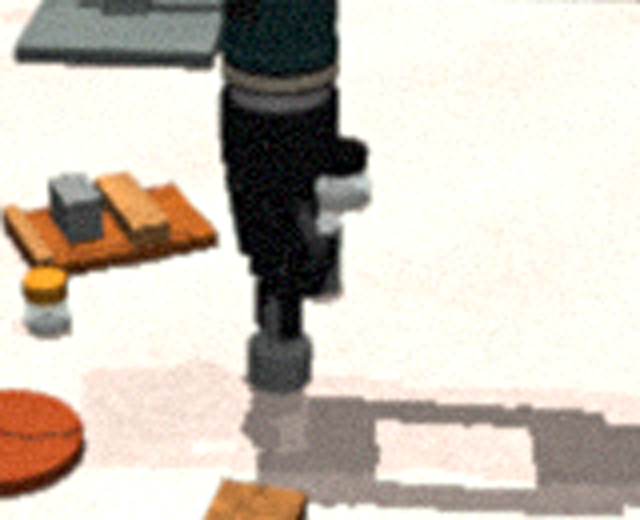

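The weight hangs upright (280,360) from the fingers. Carry it to the batten.

Emit:
{"fn": "drive_tool", "kwargs": {"deltas": [{"slide": [0,0,-2],"rot": [0,0,0]},{"slide": [0,0,-5],"rot": [0,0,0]},{"slide": [0,0.5,-8.5],"rot": [0,0,0]},{"slide": [0.1,2,-11],"rot": [0,0,0]},{"slide": [0.1,4.5,-11.7],"rot": [0,0,0]},{"slide": [0.2,7.5,-11.7],"rot": [0,0,0]},{"slide": [0.3,10.5,-11.7],"rot": [0,0,0]},{"slide": [0.4,13.5,-11.7],"rot": [0,0,0]},{"slide": [0.5,16.5,-11.7],"rot": [0,0,0]},{"slide": [0.6,19.5,-11.7],"rot": [0,0,0]},{"slide": [0.7,22.5,-11.7],"rot": [0,0,0]},{"slide": [0.8,25,-11.7],"rot": [0,0,0]},{"slide": [0.8,26.8,-11.7],"rot": [0,0,0]},{"slide": [0.8,27.7,-11.7],"rot": [0,0,0]},{"slide": [0.8,27.7,-11.7],"rot": [0,0,0]},{"slide": [0.8,27.7,-11.7],"rot": [0,0,0]},{"slide": [0.8,27.7,-11.7],"rot": [0,0,0]}]}}

```text
clock: 20.2
tool_pos: [0.5794, -0.1535, 0.1703]
orientation: [-0.0, 0.968, 0.251, -0.0]
force: [0.5, -0.3, -2.6]
gripper_width: 0.0179
finger_force: 78.6
```

```bash
python3 - <<'E'
from h import *
plan((.5796,-.1548,.07,-60.8))
E
```

```text
t 20.2 tcp [ 0.5794 -0.1535  0.1703] phi -60.9 w 0.0179 tilt z [-0.  0. -1.]
[-0.   0.1 10. ] [-0.  0. -0.]
```

Emit:
{"fn": "drive_tool", "kwargs": {"deltas": [{"slide": [0,0.1,2],"rot": [0,0,0]},{"slide": [0,0.1,5],"rot": [0,0,0]},{"slide": [0,0.1,7.5],"rot": [0,0,0]},{"slide": [0,0.1,9],"rot": [0,0,0]},{"slide": [0,0.1,9.6],"rot": [0,0,0]},{"slide": [0,0.1,9.9],"rot": [0,0,0]},{"slide": [0,0.1,10],"rot": [0,0,0]},{"slide": [0,0.1,10.1],"rot": [0,0,0]},{"slide": [0,0.1,10.2],"rot": [0,0,0]},{"slide": [0,0.1,10.2],"rot": [0,0,0]},{"slide": [0,0.1,10.2],"rot": [0,0,0]}]}}

```text
clock: 21.3
tool_pos: [0.5805, -0.1555, 0.0687]
orientation: [0.0, 0.968, 0.251, 0.0]
force: [-0.7, -0.1, -3.5]
gripper_width: 0.0181
finger_force: 78.6
```

Emit:
{"fn": "drive_tool", "kwargs": {"deltas": [{"slide": [0,0,0.1],"rot": [0,0,0]},{"slide": [0,0,0.2],"rot": [0,0,0]},{"slide": [0,0,0.2],"rot": [0,0,0]}]}}

```text
clock: 21.6
tool_pos: [0.5803, -0.1554, 0.0663]
orientation: [0.0, 0.968, 0.251, -0.0]
force: [0.6, -0.1, -3.6]
gripper_width: 0.0182
finger_force: 78.7
```

Emit:
{"fn": "drive_tool", "kwargs": {"deltas": [{"slide": [0,0,0.1],"rot": [0,0,0]},{"slide": [0,0,0.1],"rot": [0,0,0]}]}}

```text
clock: 21.8
tool_pos: [0.5804, -0.1554, 0.0662]
orientation: [0.0, 0.968, 0.251, 0.0]
force: [-1.3, 1.2, 1.4]
gripper_width: 0.0181
finger_force: 78.8
```

Contact. Release, retreat and check.

Emit:
{"fn": "drive_tool", "kwargs": {"deltas": [{"slide": [0,0,0],"rot": [0,0,0]},{"slide": [0,0,0],"rot": [0,0,0]},{"slide": [0,0,0],"rot": [0,0,0]},{"slide": [0,0,0],"rot": [0,0,0]},{"slide": [0,0,0],"rot": [0,0,0]},{"slide": [0,0,-1],"rot": [0,0,0]},{"slide": [0,0,-3],"rot": [0,0,0]},{"slide": [0,0,-6],"rot": [0,0,0]},{"slide": [0,0,-10],"rot": [0,0,0]},{"slide": [0,0,-13],"rot": [0,0,0]},{"slide": [0,0,-13],"rot": [0,0,0]},{"slide": [0,0,-13],"rot": [0,0,0]}], "fingers": 0.4}}

```text
clock: 23.0
tool_pos: [0.5808, -0.1555, 0.197]
orientation: [0.001, 0.968, 0.251, 0.001]
force: [0.0, 0.5, -0.8]
gripper_width: 0.0512
finger_force: 0.0
```

```bash
python3 - <<'E'
from h import *
d=grab('wrist','w9'); blob(d,.58,-.155,.078,.092,.05); blob(d,.58,-.155,.054,.066,.05); blob(d,.58,-.155,.026,.038,.08)
# pad: rect angle 80.4 -> sides at 80.4 / -9.6
plan((.438,.2375,.16,-9.6))
E
```

```text
498 px 308 332 189 214 mean [ 0.5808 -0.1562  0.0865] [ 580.1 -156.6] [21.5 21.6] 14.1
1016 px 298 342 173 216 mean [ 0.5833 -0.1547  0.0608] [ 580.3 -156.6] [42.8 42.9] 29.5
1552 px 272 366 129 201 mean [ 0.582  -0.153   0.0329] [ 600.6 -143.7] [ 75.4 100.2] 29.1
t 23.1 tcp [ 0.58   -0.1553  0.1951] phi -61.0 w 0.0512 tilt z [-0.  0. -1.]
[  6.6 -41.2   3.5] [-0.   0.  -0.9]
```

Emit:
{"fn": "drive_tool", "kwargs": {"deltas": [{"slide": [0.3,-2,0.2],"rot": [0,0,-0.05]},{"slide": [0.9,-5.5,0.5],"rot": [0,0,-0.13]},{"slide": [1.5,-9.5,0.8],"rot": [0,0,-0.22]},{"slide": [2.2,-13.5,1.1],"rot": [0,0,-0.31]},{"slide": [2.8,-17.5,1.5],"rot": [0,0,-0.4]},{"slide": [3.4,-21.5,1.8],"rot": [0,0,-0.49]},{"slide": [4.1,-25.5,2.2],"rot": [0,0,-0.58]},{"slide": [4.7,-29.5,2.5],"rot": [0,0,-0.67]},{"slide": [5.4,-33.5,2.8],"rot": [0,0,-0.75]},{"slide": [6,-37.5,3.2],"rot": [0,0,-0.83]},{"slide": [6.5,-40.2,3.4],"rot": [0,0,-0.88]},{"slide": [6.6,-41.2,3.5],"rot": [0,0,-0.9]},{"slide": [6.6,-41.2,3.5],"rot": [0,0,-0.9]},{"slide": [6.6,-41.2,3.5],"rot": [0,0,-0.9]},{"slide": [6.6,-41.2,3.5],"rot": [0,0,-0.9]}], "fingers": 0}}

```text
clock: 24.55
tool_pos: [0.4385, 0.2357, 0.16]
orientation: [0.0, 0.763, 0.646, -0.0]
force: [0.1, 0.1, -0.4]
gripper_width: 0.0855
finger_force: 0.0
```

```bash
python3 - <<'E'
from h import *
d=grab('wrist','w10'); blob(d,.438,.2375,.016,.028,.06)
plan((.438,.2375,.004,-9.6))
E
```

```text
3057 px 292 347 161 216 mean [0.4386 0.24   0.0229] [438.2 238.7] [54.8 53.9] 81.4
t 24.6 tcp [0.4385 0.2357 0.1602] phi -9.5 w 0.0853 tilt z [-0.    -0.001 -1.   ]
[ 0.2 -0.1 15.6] [0. 0. 0.]
```

View pics/w10.png

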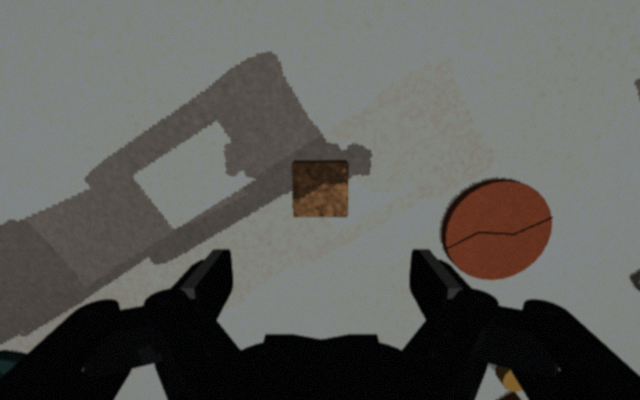

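Pad at (320,189), square between the fingers; nothing else nearby.

Emit:
{"fn": "drive_tool", "kwargs": {"deltas": [{"slide": [0.2,-0.1,3],"rot": [0,0,0]},{"slide": [0.3,-0.1,6.5],"rot": [0,0,0]},{"slide": [0.3,-0.1,10],"rot": [0,0,0]},{"slide": [0.3,-0.1,13],"rot": [0,0,0]},{"slide": [0.3,-0.1,14.8],"rot": [0,0,0]},{"slide": [0.3,-0.1,15.5],"rot": [0,0,0]},{"slide": [0.3,-0.1,15.6],"rot": [0,0,0]},{"slide": [0.3,-0.1,15.6],"rot": [0,0,0]}]}}

```text
clock: 25.4
tool_pos: [0.4386, 0.24, 0.0054]
orientation: [0.0, 0.763, 0.646, 0.001]
force: [0.2, -0.3, 0.8]
gripper_width: 0.0855
finger_force: 0.0
```

Emit:
{"fn": "drive_tool", "kwargs": {"deltas": [{"slide": [0,0,0],"rot": [0,0,0]},{"slide": [0,0,0],"rot": [0,0,0]},{"slide": [0,0,0],"rot": [0,0,0]},{"slide": [0,0,0],"rot": [0,0,0]},{"slide": [0,0,0],"rot": [0,0,0]},{"slide": [0,0,0],"rot": [0,0,0]},{"slide": [0,0,0],"rot": [0,0,0]},{"slide": [0,0,0],"rot": [0,0,0]}], "fingers": 1, "squeeze": 30}}

```text
clock: 26.2
tool_pos: [0.4385, 0.2404, 0.0056]
orientation: [0.0, 0.763, 0.647, 0.001]
force: [-0.6, -0.2, 6.2]
gripper_width: 0.0529
finger_force: 33.3
```

```bash
python3 - <<'E'
from h import *
plan((.612,.161,.1,-9.6),(.612,.161,.02,-9.6))
E
```

```text
t 26.2 tcp [0.4385 0.2404 0.0056] phi -9.4 w 0.0529 tilt z [ 0.002  0.001 -1.   ]
[-5.  18.4 -9.4] [ 0. -0.  0.]
[-5.  18.4 -1.4] [ 0. -0.  0.]
```

Emit:
{"fn": "drive_tool", "kwargs": {"deltas": [{"slide": [0,0,-1],"rot": [0,0,0]},{"slide": [0,0,-3.5],"rot": [0,0,0]},{"slide": [0,0.3,-7],"rot": [0,0,0]},{"slide": [-0.4,1.5,-9],"rot": [0,0,0]},{"slide": [-1.1,4,-9.4],"rot": [0,0,0]},{"slide": [-1.9,7,-9.4],"rot": [0,0,0]},{"slide": [-2.7,10,-9.4],"rot": [0,0,0]},{"slide": [-3.5,13,-9.4],"rot": [0,0,0]},{"slide": [-4.3,16,-9.4],"rot": [0,0,0]},{"slide": [-4.8,17.8,-9.4],"rot": [0,0,0]},{"slide": [-4.9,18.4,-9.4],"rot": [0,0,0]},{"slide": [-4.9,18.4,-9.4],"rot": [0,0,0]},{"slide": [-4.9,18.4,-9.4],"rot": [0,0,0]}]}}

```text
clock: 27.5
tool_pos: [0.61, 0.1621, 0.0981]
orientation: [-0.0, 0.762, 0.647, -0.0]
force: [-0.9, -0.1, -0.2]
gripper_width: 0.0531
finger_force: 32.7
```

```bash
python3 - <<'E'
from h import *
d=grab('wrist','w11'); blob(d,.612,.161,.010,.022,.08)
d=grab('top','t11'); P=height(d); blob(d,.612,.161,.008,.020,.07)
plan((.612,.1622,.021,-9.6))
E
```

```text
7618 px 256 392 137 240 mean [0.6184 0.1852 0.015 ] [617.3 177.8] [ 76.8 109.4] 74.5
280 px 238 281 154 182 mean [0.5956 0.1686 0.0133] [606.4 160.2] [ 62.7 108.4] 4.8
t 27.6 tcp [0.61   0.1624 0.0983] phi -9.3 w 0.0532 tilt z [-0.001  0.    -1.   ]
[0.  0.2 7.7] [-0.  0.  0.]
```

View pics/w11.png

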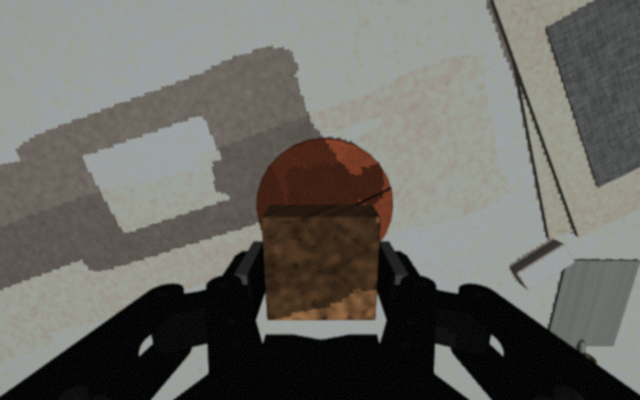

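Pad held level at (321,262); the plaque's axis is at column 324, which the 0.2 cm shift corrects.

Emit:
{"fn": "drive_tool", "kwargs": {"deltas": [{"slide": [0,0.1,2],"rot": [0,0,0]},{"slide": [0,0.2,4.5],"rot": [0,0,0]},{"slide": [0,0.2,6],"rot": [0,0,0]},{"slide": [0,0.2,7],"rot": [0,0,0]},{"slide": [0,0.2,7.5],"rot": [0,0,0]},{"slide": [0,0.2,7.7],"rot": [0,0,0]},{"slide": [0,0.2,7.9],"rot": [0,0,0]},{"slide": [0,0.2,7.9],"rot": [0,0,0]},{"slide": [0,0.2,7.9],"rot": [0,0,0]}]}}

```text
clock: 28.5
tool_pos: [0.6136, 0.1613, 0.0201]
orientation: [0.0, 0.763, 0.647, 0.001]
force: [0.4, 0.6, 0.2]
gripper_width: 0.0532
finger_force: 32.7
```

Emit:
{"fn": "drive_tool", "kwargs": {"deltas": [{"slide": [0,0,0.1],"rot": [0,0,0]},{"slide": [0,0,0.1],"rot": [0,0,0]}]}}

```text
clock: 28.7
tool_pos: [0.6137, 0.1613, 0.0197]
orientation: [0.001, 0.763, 0.647, 0.001]
force: [-1.6, -0.0, 4.1]
gripper_width: 0.0531
finger_force: 33.1
```

Emit:
{"fn": "drive_tool", "kwargs": {"deltas": [{"slide": [0,0,0],"rot": [0,0,0]},{"slide": [0,0,0],"rot": [0,0,0]},{"slide": [0,0,0],"rot": [0,0,0]},{"slide": [0,0,0],"rot": [0,0,0]},{"slide": [0,0,-1],"rot": [0,0,0]},{"slide": [0,0,-4],"rot": [0,0,0]},{"slide": [0,0,-8],"rot": [0,0,0]},{"slide": [0,0,-12],"rot": [0,0,0]},{"slide": [0,0,-14],"rot": [0,0,0]},{"slide": [0,0,-14],"rot": [0,0,0]},{"slide": [0,0,-14],"rot": [0,0,0]}], "fingers": 0.1}}

```text
clock: 29.8
tool_pos: [0.6131, 0.1613, 0.1588]
orientation: [0.0, 0.763, 0.647, 0.0]
force: [-0.6, -0.3, -0.4]
gripper_width: 0.0768
finger_force: 0.0
```

```bash
python3 - <<'E'
from h import *
d=grab('wrist','w12'); blob(d,.612,.161,.0295,.044,.06); blob(d,.612,.161,.008,.022,.08)
plan((.425,-.084,.16,-9.6))
E
```

```text
3354 px 292 350 168 225 mean [0.614  0.1613 0.0369] [613.8 160.1] [53.9 54. ] 80.9
5812 px 265 374 134 241 mean [0.6136 0.1691 0.015 ] [613.  162.3] [108.5 108.6] 39.2
t 29.9 tcp [0.6123 0.1612 0.1571] phi -9.4 w 0.0768 tilt z [-0.002 -0.    -1.   ]
[-27.2 -14.5  -0.2] [-0.  0.  0.]
```

Pad is within 3 mm of the plaque centre. Now the plain round weight at (0.425,-0.084).

Emit:
{"fn": "drive_tool", "kwargs": {"deltas": [{"slide": [-2,-1.1,0],"rot": [0,0,0]},{"slide": [-5.5,-2.9,0],"rot": [0,0,0]},{"slide": [-9,-4.8,0],"rot": [0,0,0]},{"slide": [-12.5,-6.7,0],"rot": [0,0,0]},{"slide": [-16,-8.5,0],"rot": [0,0,0]},{"slide": [-19.5,-10.4,0],"rot": [0,0,0]},{"slide": [-23,-12.3,0],"rot": [0,0,0]},{"slide": [-26,-13.9,0],"rot": [0,0,0]},{"slide": [-27.2,-14.5,0],"rot": [0,0,0]},{"slide": [-27.2,-14.5,0],"rot": [0,0,0]},{"slide": [-27.2,-14.5,0],"rot": [0,0,0]}], "fingers": 0}}

```text
clock: 30.95
tool_pos: [0.4257, -0.0828, 0.1575]
orientation: [-0.001, 0.763, 0.647, 0.0]
force: [-0.7, 0.2, 0.1]
gripper_width: 0.0852
finger_force: 0.0
```

```bash
python3 - <<'E'
from h import *
d=grab('wrist','w13'); blob(d,.425,-.084,.046,.064,.05)
plan((.425,-.084,.017,-9.6))
E
```

```text
1498 px 298 341 179 222 mean [ 0.4256 -0.0815  0.0557] [425.5 -82.5] [36.9 37. ] 19.6
t 31.0 tcp [ 0.426  -0.0825  0.1577] phi -9.3 w 0.0855 tilt z [-0.001  0.001 -1.   ]
[-0.2 -0.1 14.1] [-0. -0.  0.]
```

View pics/w13.png

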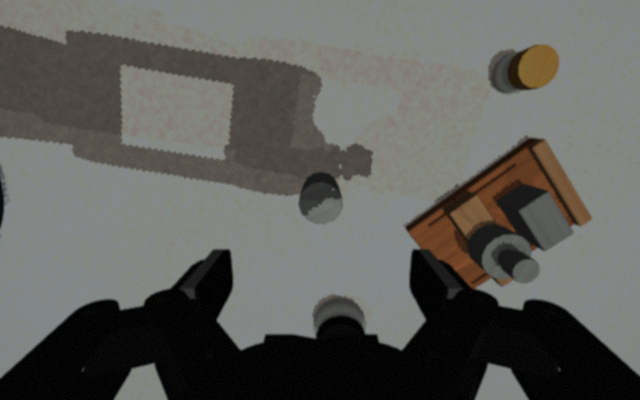

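Round weight at (320,200), centred; the panel stack and jars are clear.

Emit:
{"fn": "drive_tool", "kwargs": {"deltas": [{"slide": [0,0,3],"rot": [0,0,0]},{"slide": [0,0,6.5],"rot": [0,0,0]},{"slide": [0,0,10],"rot": [0,0,0]},{"slide": [0,0,12.5],"rot": [0,0,0]},{"slide": [0,0,13.6],"rot": [0,0,0]},{"slide": [0,0,14],"rot": [0,0,0]},{"slide": [0,0,14],"rot": [0,0,0]},{"slide": [0,0,14],"rot": [0,0,0]}]}}

```text
clock: 31.8
tool_pos: [0.427, -0.0836, 0.0198]
orientation: [0.001, 0.763, 0.647, 0.001]
force: [-0.7, -0.0, 0.8]
gripper_width: 0.0854
finger_force: 0.0
```

Emit:
{"fn": "drive_tool", "kwargs": {"deltas": [{"slide": [0,0,0],"rot": [0,0,0]},{"slide": [0,0,0],"rot": [0,0,0]},{"slide": [0,0,0],"rot": [0,0,0]},{"slide": [0,0,0],"rot": [0,0,0]},{"slide": [0,0,0],"rot": [0,0,0]},{"slide": [0,0,0],"rot": [0,0,0]},{"slide": [0,0,0],"rot": [0,0,0]},{"slide": [0,0,0],"rot": [0,0,0]},{"slide": [0,0,0],"rot": [0,0,0]}], "fingers": 1, "squeeze": 90}}

```text
clock: 32.7
tool_pos: [0.4261, -0.0837, 0.0192]
orientation: [0.001, 0.763, 0.647, 0.0]
force: [-0.1, -0.1, 5.9]
gripper_width: 0.0365
finger_force: 90.3
```

```bash
python3 - <<'E'
from h import *
plan((.6137,.1605,.15,-9.6))
E
```

```text
t 32.7 tcp [ 0.4261 -0.0837  0.0192] phi -9.4 w 0.0365 tilt z [ 0.001 -0.001 -1.   ]
[ 27.1  14.5 -13.1] [0. 0. 0.]
```

Emit:
{"fn": "drive_tool", "kwargs": {"deltas": [{"slide": [0,0,-1],"rot": [0,0,0]},{"slide": [0,0,-3.5],"rot": [0,0,0]},{"slide": [0,0,-7],"rot": [0,0,0]},{"slide": [0.8,0.4,-10.5],"rot": [0,0,0]},{"slide": [2.5,1.3,-12.5],"rot": [0,0,0]},{"slide": [5,2.7,-13.1],"rot": [0,0,0]},{"slide": [8,4.3,-13.1],"rot": [0,0,0]},{"slide": [11,5.9,-13.1],"rot": [0,0,0]},{"slide": [14,7.5,-13.1],"rot": [0,0,0]},{"slide": [17,9.1,-13.1],"rot": [0,0,0]},{"slide": [20,10.7,-13.1],"rot": [0,0,0]},{"slide": [23,12.3,-13.1],"rot": [0,0,0]},{"slide": [25.5,13.6,-13.1],"rot": [0,0,0]},{"slide": [26.8,14.3,-13.1],"rot": [0,0,0]},{"slide": [27.1,14.5,-13.1],"rot": [0,0,0]},{"slide": [27.1,14.5,-13.1],"rot": [0,0,0]},{"slide": [27.1,14.5,-13.1],"rot": [0,0,0]}]}}

```text
clock: 34.4
tool_pos: [0.612, 0.1594, 0.1486]
orientation: [-0.0, 0.763, 0.647, -0.001]
force: [0.3, 0.0, -4.1]
gripper_width: 0.0363
finger_force: 90.7
```

```bash
python3 - <<'E'
from h import *
d=grab('wrist','w14')
plan((.6137,.161,.06,-9.6))
E
```

```text
t 34.5 tcp [0.6122 0.1593 0.149 ] phi -9.5 w 0.0363 tilt z [-0.001 -0.001 -1.   ]
[0.2 0.1 8.9] [-0.  0.  0.]
```

View pics/w14.png

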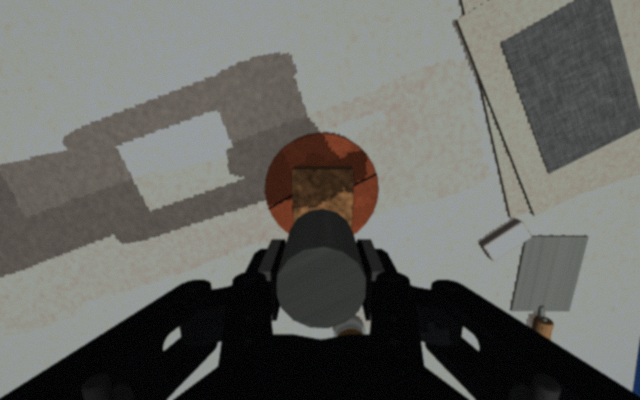

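Weight upright in the fingers (321,265), in line with the pad (323,195).

Emit:
{"fn": "drive_tool", "kwargs": {"deltas": [{"slide": [0.1,0.1,2],"rot": [0,0,0]},{"slide": [0.2,0.1,4.5],"rot": [0,0,0]},{"slide": [0.2,0.1,6.8],"rot": [0,0,0]},{"slide": [0.2,0.1,8.2],"rot": [0,0,0]},{"slide": [0.2,0.1,8.8],"rot": [0,0,0]},{"slide": [0.2,0.1,9.0],"rot": [0,0,0]},{"slide": [0.2,0.1,9.1],"rot": [0,0,0]},{"slide": [0.2,0.1,9.2],"rot": [0,0,0]},{"slide": [0.2,0.1,9.2],"rot": [0,0,0]}]}}

```text
clock: 35.35
tool_pos: [0.6148, 0.1622, 0.0584]
orientation: [0.001, 0.763, 0.647, 0.001]
force: [0.3, 0.7, -4.0]
gripper_width: 0.0363
finger_force: 90.7
```

Emit:
{"fn": "drive_tool", "kwargs": {"deltas": [{"slide": [0,0,0.1],"rot": [0,0,0]},{"slide": [0,0,0.1],"rot": [0,0,0]}]}}

```text
clock: 35.55
tool_pos: [0.6143, 0.1622, 0.0565]
orientation: [0.0, 0.763, 0.647, 0.0]
force: [0.5, 0.8, -3.9]
gripper_width: 0.0363
finger_force: 90.7
```

Emit:
{"fn": "drive_tool", "kwargs": {"deltas": [{"slide": [0,0,0.1],"rot": [0,0,0]},{"slide": [0,0,0.1],"rot": [0,0,0]}]}}

```text
clock: 35.75
tool_pos: [0.6142, 0.1622, 0.0553]
orientation: [0.0, 0.763, 0.647, 0.0]
force: [-0.3, -1.0, -3.2]
gripper_width: 0.0362
finger_force: 90.7
```

Emit:
{"fn": "drive_tool", "kwargs": {"deltas": [{"slide": [0,0,0.1],"rot": [0,0,0]},{"slide": [0,0,0.1],"rot": [0,0,0]}]}}

```text
clock: 35.95
tool_pos: [0.6142, 0.1622, 0.0552]
orientation: [0.0, 0.763, 0.647, 0.0]
force: [-2.2, -0.5, 1.8]
gripper_width: 0.0362
finger_force: 90.7
```

Contact. Release and retreat.

Emit:
{"fn": "drive_tool", "kwargs": {"deltas": [{"slide": [0,0,0],"rot": [0,0,0]},{"slide": [0,0,0],"rot": [0,0,0]},{"slide": [0,0,0],"rot": [0,0,0]},{"slide": [0,0,0],"rot": [0,0,0]},{"slide": [0,0,0],"rot": [0,0,0]},{"slide": [0,0,-1],"rot": [0,0,0]},{"slide": [0,0,-4],"rot": [0,0,0]},{"slide": [0,0,-8],"rot": [0,0,0]},{"slide": [0,0,-12],"rot": [0,0,0]},{"slide": [0,0,-14],"rot": [0,0,0]},{"slide": [0,0,-14],"rot": [0,0,0]},{"slide": [0,0,-14],"rot": [0,0,0]}], "fingers": 0.15}}

```text
clock: 37.15
tool_pos: [0.6142, 0.1621, 0.1946]
orientation: [0.0, 0.763, 0.647, 0.0]
force: [-0.5, -0.2, -0.9]
gripper_width: 0.0727
finger_force: 0.0
```

```bash
python3 - <<'E'
from h import *
d=grab('wrist','w15'); blob(d,.613,.161,.084,.098,.05); blob(d,.613,.161,.029,.042,.05)
d=grab('side','s15')
cv2.imwrite('pics/s15c.png',cv2.resize(cv2.convertScaleAbs(d['image'][130:280,210:410,::-1],alpha=1.7),None,fx=4,fy=4,interpolation=cv2.INTER_CUBIC))
E
```

```text
1482 px 299 342 178 221 mean [0.6149 0.1639 0.0918] [614.7 163.1] [37.1 37. ] 86.6
1080 px 294 346 164 215 mean [0.6146 0.17   0.0367] [613.6 160. ] [54.3 54.1] 80.3
```

View pics/s15c.png

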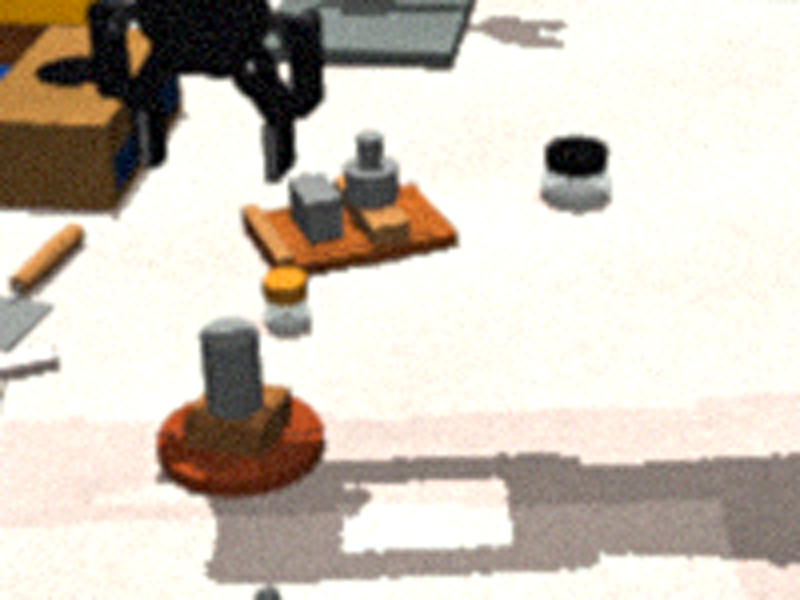

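All is in place: the round weight (232,365) stands on the pad about 3 mm off centre, the knob weight (370,170) stands on the batten, the block (316,205) is flat, and the jars are untouched.

```bash
python3 -c "
from workcell import env
print(env.finish_job())"
```

```text
the job is handed in; nothing more can be done
None
```

The job is handed in at about 37 s of the 125 s allowed: all five pieces are placed and released, each within about 4 mm of its spot by camera measurement, and the jars were left alone, though the hand-in returned no verdict.

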